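# Vent the glaze pressure pot and take off its filler cap

## Task

Get the glaze pressure pot ready for refilling: first swing the red-knobbed vent lever in front of it over as far as it will go, and only then unscrew the red filler cap (counter-clockwise), keeping hold of it as it comes free. Stand the cap upright, grip up and thread side down, wholly on the round cork pad without dropping it, and let go; leave the vent open and do not disturb the pots and tools around.

Things in the scene. Friction and masses are not known exactly. Their poses are not given: they have to be found in the camera images.
- cap_center (a point): Centre of the red filler cap, half-way up; z points up out of its grip. It starts screwed fully down on the pot's neck, not jammed. Right-handed thread, 10 mm rise per turn: it comes free after one full turn (6.3 rad, up to 0.3 more) counter-clockwise seen from above, risen 10 mm, then lifts 26 mm more to clear the neck. Let go part-way, it stays on the thread. Play about 2 mm.
- cap_grip (a point): Point on the cap's axis within its round grip, 60 mm above the cap's lower rim, 22.5 mm above cap_center and 15 mm below its top; any yaw can be gripped from above.
- neck_top (a point): Rim centre of the pot's brass threaded neck (36 mm tall, 40 mm wide, 52 mm over the thread), 186 mm above the table, under the cap at first (cap_center then 2 mm above this point). Axes of the whole fixed station: z up, x from vent valve to pot (away from the robot), y to its left. The steel pot has a blue lid 184 mm wide, its top 36 mm below this point.
- vent_tip (a point): Centre of the red ball (26 mm wide) ending the vent lever, a 10 mm steel rod, 100 mm from pivot to ball centre; pivot 170 mm before the neck (station -x), 87 mm above the table. It swings sideways in the station's y-z plane: shut it leans 0.6 rad to station -y, fully open 0.6 rad to +y (ball 170 mm above the table at both ends, 187 mm midway).
- vent (a joint): Angle of the vent lever in rad: 0 shut (leaning to the station's -y), 1.2 fully open (leaning to +y). Light, under 2 N at the ball; it stays where it is left. Starts between 0 and 0.2.
- pad_top (a point): Centre of the upper face of the fixed round cork pad, 144 mm wide, 10 mm thick, to the left or the right of the pot.
- tile_top (a point): Centre of the upper face of the fixed square blue tile, 130 mm wide, 10 mm thick, on the other side; not for the cap.
- cup_mid (a point): Bystander, to be left alone: small terracotta cup, 72 mm wide, 75 mm tall, standing on the blue tile.
- bowl_mid (a point): Bystander, to be left alone: raw grey-beige clay bowl, 150 mm wide, 60 mm tall.
- jar_mid (a point): Bystander, to be left alone: green glass jar with white cap, 72 mm wide, 100 mm tall.
- casserole_mid (a point): Bystander, to be left alone: dark blue-black lidded clay casserole, 150 mm wide, 110 mm tall.
- small_pot_mid (a point): Bystander, to be left alone: brown lidded clay pot, 120 mm wide, 94 mm tall.
- brush_grip (a point): Bystander, to be left alone: brush lying on the table (point on its handle).
- spatula_grip (a point): Bystander, to be left alone: spatula lying on the table (point on its handle).
- cap: The red filler cap, a loose round part 75 mm tall, about 0.25 kg; origin at the centre of its lower rim, z up. A hollow skirt 64 mm wide (lower 40 mm, open below, 35 mm deep inside) carries a round ribbed grip 46 mm wide and 35 mm tall with a white dot on top.
Not all that is in view belongs to the job. Of the things like the cap, leave any that is purple or yellow; of the rest the smaller one is meant.

How it is judged:
By the outcome, as a careful person would: the job done as asked, in the order asked, and still so for the second after the job is handed in, with the robot touching nothing.
It also fails if it takes over 72 s, if anything falls off the work surface, if the arm or the gripper's body presses on something with over 40 N, if the wrist force passes 120 N, or if a joint passes its speed limit or range.

## Robot

A 6-joint arm with a two-finger parallel gripper is mounted at the origin on the work surface. World frame = base frame: x ahead of the robot, y to its left, z up, the work surface at z = 0. Lengths are in m, angles in rad, forces in N, time in s.
With the tool pointing down it reaches from about 0.35 to 0.85 m from the base axis. Payload 8.1 kg.
Tool frame: the origin (TCP) lies on the centre line of the jaws, within the pads' length; the fingertips stand 17 mm ahead of it and the grasp point (between the pads) lies 2 mm behind it; x points along the fingers, z is the direction in which the jaws open and shut, and the axes are right-handed (so a half turn about x gives the same grasp; the last joint's range is limited). The gripper opens to 93 mm and grips with 3 to 60 N. Pads are 15 mm wide; open, the fingers measure 128 mm over their backs; the gripper's body (75 mm by 188 mm) begins 65 mm behind the grasp point.
Start: joints at [-1.291, 0.13, 1.488, -0, 1.523, -0.085], TCP at [0.214, -0.561, 0.236] pointing down, gripper open.
Joint ranges: [-2.96, 2.96], [-0.89, 2.26], [0.02, 2.5], [-1.34, 4.48], [0, 2.73], [-2.66, 2.66]. Speed limits (rad/s): [2.39, 2.39, 2.79, 3.14, 3.14, 3.14].

## Interface

Orientations are given as a rotation vector (axis times angle).
In Python, from plant import telemetry, optics, workorder gives the robot as it stands.
- The arm moves only by the shell command python3 -m inch 'ROWS' [FORCE]. ROWS is JSON, a list that holds one entry, the list of rows, each a list of 7 numbers: the shift along the tool's x, y, z in m, then the turn, a rotation vector about the tool's x, y, z in rad, then the opening, from 0 (shut) to 1 (fully open). In form: [[[tx, ty, tz, ax, ay, az, grip], ...]]. A call has 1 to 20 rows; each row shifts and turns the pose as measured when the row begins, along the tool's axes as they then stand; what a row does not reach is not made up. A row lasts 1/10 s, in which the tool goes at most 50 mm and 8.59 degrees, less where a joint would pass 70% of its speed; a pose out of reach is approached as far as the arm can. A call is refused whole if a number of a shift passes 0.05 or a number of a turn 0.15, either way. A call with a gripper value outside its range is refused whole. The fingers move at their own pace and stop on an object; FORCE is the grip in N (left out, the last holds). Time passes only in rows, so rows that do not move let the fingers close. It gives the time, the measured TCP pose, the force and the opening at its end, in the units of the state.
- telemetry.read_state(): the state, without advancing time (a new reading comes with each control period).
- optics.read_camera(name): name is "scene" or "top" or "wrist"; returns a dict with "frame" (400x640x3 uint8, blue, green, red), "fx", "fy", "cx", "cy" (pixels), "rvec" (rotation vector, rad) and "tvec" (3), from world to camera coordinates, as OpenCV has them. Camera axes: x right, y down, z forward; pixel columns grow to the right and rows downward; lengths in m; the calibration is good to about 2 mm. A picture is of the moment at which its call begins. There is no depth.
- workorder.close_job(): hands the job in, once; it reports no verdict.
The state is a dict: "t": time; "q": joint angles; "dq": joint speeds; "joint_torque": joint torques, N m; "tool_pos": TCP position; "orientation": TCP orientation; "force": force on the tool from outside, world axes, zero at the start; "wrist_torque": the same for the moment, N m; "opening": finger opening in m.
Only numpy, scipy, OpenCV 4.12 (cv2) and the standard library are available. Lean on these libraries where they do the work, as an engineer would, in place of code of your own. Each camera call takes 0.05 s, during which the arm holds its last target. There are 200 camera calls.

## Working session

There is one attempt and no reset: what is moved stays moved. The work goes in short steps, Python scripts to look and compute and a shell command to move; the robot and the scene stay as the last step left them, time stands still between calls to the robot, and variables do not carry over. Pictures are saved under pics/ and viewed, on a budget of 10 in all, crops included, one or two more only if the job needs it, and the job is handed in when it is done.

```bash
mkdir -p pics && ls && cat > h.py <<'E'
import numpy as np, cv2
from plant import telemetry, optics, workorder
def cam(n):
    c=optics.read_camera(n); c["R"]=cv2.Rodrigues(np.array(c["rvec"],float))[0]; c["t"]=np.array(c["tvec"],float).ravel(); return c
def ray(c,u,v):
    d=c["R"].T@np.array([(u-c["cx"])/c["fx"],(v-c["cy"])/c["fy"],1.]); return -c["R"].T@c["t"], d/np.linalg.norm(d)
def onplane(c,u,v,z):
    o,d=ray(c,u,v); return o+d*(z-o[2])/d[2]
def tri(rs):
    A=sum(np.eye(3)-np.outer(d,d) for o,d in rs); b=sum((np.eye(3)-np.outer(d,d))@o for o,d in rs)
    p=np.linalg.solve(A,b); return p,[np.linalg.norm((np.eye(3)-np.outer(d,d))@(p-o)) for o,d in rs]
def proj(c,p):
    q=c["R"]@np.array(p)+c["t"]; return np.array([c["fx"]*q[0]/q[2]+c["cx"],c["fy"]*q[1]/q[2]+c["cy"]])
def blobs(c,lo,hi,amin=30):
    h=cv2.cvtColor(c["frame"],cv2.COLOR_BGR2HSV)
    m=cv2.inRange(h,np.array(lo),np.array(hi)) if lo[0]<=hi[0] else cv2.inRange(h,np.array([lo[0],lo[1],lo[2]]),np.array([179,hi[1],hi[2]]))|cv2.inRange(h,np.array([0,lo[1],lo[2]]),np.array(hi))
    n,l,s,ce=cv2.connectedComponentsWithStats(m); return [(s[i].tolist(),ce[i].round(1).tolist()) for i in range(1,n) if s[i][4]>=amin],m
E
python3 - <<'E'
from h import *
s=telemetry.read_state(); print({k:np.round(v,3).tolist() for k,v in s.items()})
a=[]
for n in("scene","top"):
    c=cam(n); cv2.imwrite(f"pics/{n}0.png",c["frame"]); print(n,c["fx"],(-c["R"].T@c["t"]).round(3))
    for b in blobs(c,(172,120,60),(8,255,255))[0]: print(b)
E
```

```text
pics
{'t': 0.0, 'q': [-1.291, 0.131, 1.489, -0.0, 1.523, -0.085], 'dq': [0.0, 0.001, 0.001, 0.0, 0.001, 0.0], 'joint_torque': [0.0, -55.985, -49.175, 0.077, 0.036, -0.0], 'tool_pos': [0.214, -0.56, 0.235], 'orientation': [0.938, 1.361, -0.936], 'force': [0.141, 0.669, 0.345], 'wrist_torque': [0.014, 0.023, -0.042], 'opening': 0.093}
scene 492.3686260275321 [1.394 0.739 1.442]
([304, 54, 2, 21, 34], [304.6, 62.9])
([323, 161, 7, 8, 39], [325.9, 164.5])
([291, 183, 19, 26, 351], [299.7, 196.8])
([240, 231, 26, 35, 635], [252.9, 249.7])
top 506.43685558655756 [0.398 0.006 1.51 ]
([319, 103, 30, 34, 653], [333.1, 120.8])
([308, 164, 23, 25, 368], [319.0, 176.6])
([327, 236, 10, 11, 89], [331.4, 241.0])
```

View pics/scene0.png

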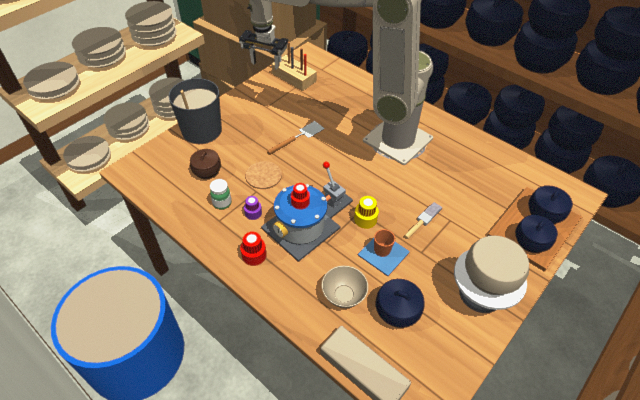

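View pics/top0.png

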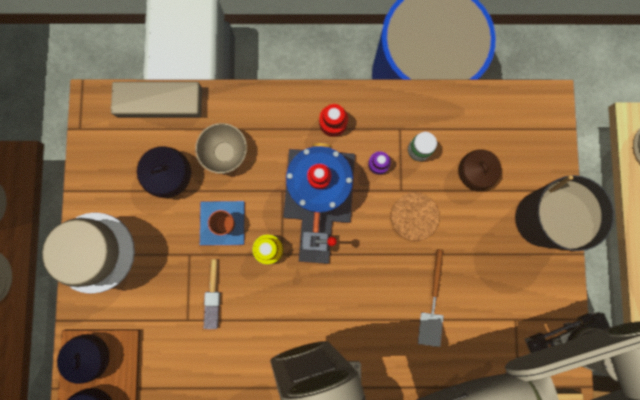

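```bash
python3 - <<'E'
from h import *
C={n:cam(n) for n in("scene","top")}
s,t=C["scene"],C["top"]
cv2.imwrite("pics/crop1.png",np.hstack([cv2.resize(s["frame"][140:280,215:400],None,fx=2.1,fy=2.1,interpolation=2),cv2.resize(t["frame"][90:266,250:440],(317,294),interpolation=2)]))
print("t",telemetry.read_state()["t"])
# cap white dot
def near(c,lo,hi,u,v,r,amin=4):
    return [b for b in blobs(c,lo,hi,amin)[0] if np.hypot(b[1][0]-u,b[1][1]-v)<r]
for c,u,v in((s,300,188),(t,319,174)): print("white",near(c,(0,0,170),(179,90,255),u,v,14))
rb=[near(c,(172,120,60),(8,255,255),u,v,8,20)[0][1] for c,u,v in((s,326,164),(t,331,241))]
p,e=tri([ray(s,*rb[0]),ray(t,*rb[1])]); print("ball",rb,p.round(4),np.round(e,4))
# pad
for c,u,v in((t,415,216),(s,264,175)):
    h=cv2.cvtColor(c["frame"],cv2.COLOR_BGR2HSV); print("padhsv",h[int(v),int(u)],"wood",h[int(v)+35,int(u)])
# blue lid
for c in(s,t): print("blue",[b for b in blobs(c,(100,120,60),(125,255,255),300)[0]])
E
```

```text
t 0.2
white [([296, 185, 8, 6, 35], [299.7, 187.2]), ([306, 184, 3, 4, 9], [307.1, 185.1])]
white [([314, 169, 10, 9, 70], [318.8, 172.8])]
ball [[325.8, 164.5], [331.4, 241.1]] [ 0.4465 -0.0259  0.1743] [0.0001 0.0001]
padhsv [ 15 152 196] wood [ 15 171 166]
padhsv [ 16 131 234] wood [ 15 149 218]
blue [([274, 186, 53, 42, 1306], [300.0, 208.7]), ([359, 240, 49, 35, 719], [384.0, 257.6]), ([51, 266, 133, 134, 5840], [132.6, 354.5])]
blue [([373, 0, 36, 79, 940], [386.4, 52.4]), ([471, 0, 25, 79, 445], [486.4, 40.5]), ([287, 147, 66, 65, 2651], [319.1, 179.8]), ([201, 202, 42, 42, 866], [219.3, 223.3])]
```

View pics/crop1.png

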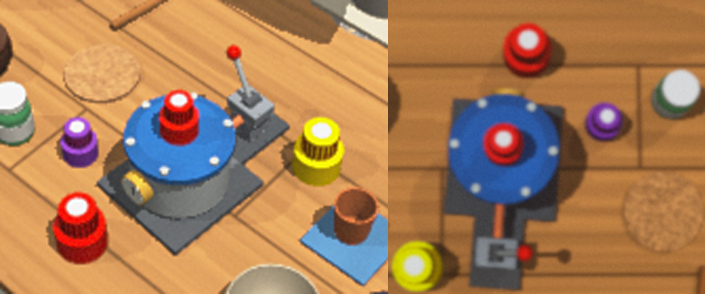

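```bash
python3 - <<'E'
from h import *
C={n:cam(n) for n in("scene","top")}
s,t=C["scene"],C["top"]
p,e=tri([ray(s,299.7,187.2),ray(t,318.8,172.8)]); print("captop",p.round(4),np.round(e,4))
ball=np.array([.4465,-.0259]); d=ball-p[:2]; a=np.arccos((.1743-.087)/.1); r=np.array([-.17,-.1*np.sin(a)])
print("len",np.linalg.norm(d),np.linalg.norm(r),"lean",a,"yaw",np.arctan2(d[1],d[0])-np.arctan2(r[1],r[0])+0)
# yaw from dark base plate edges in top
h=cv2.cvtColor(t["frame"],cv2.COLOR_BGR2HSV); m=((h[...,2]<85)&(h[...,1]<110)).astype(np.uint8)*255
m[:, :280]=0;m[:,360:]=0;m[:145]=0;m[270:]=0
for y in (190,200,210,215): x=np.where(m[y])[0]; print(y,x.min() if len(x) else 0,x.max() if len(x) else 0)
# pad
for c,u,v in((t,415,216),(s,264,175)):
    g=cv2.cvtColor(c["frame"],cv2.COLOR_BGR2HSV).astype(float)
    L=cv2.cvtColor(c["frame"],cv2.COLOR_BGR2LAB).astype(float)
    L=cv2.GaussianBlur(L,(0,0),1.2)
    for th in np.arange(0,2*np.pi,np.pi/6):
        pass
    # ring score: evaluate disc-boundary contrast for plane circle centre candidates
tg=cv2.cvtColor(t["frame"],cv2.COLOR_BGR2GRAY)
roi=cv2.resize(tg[175:260,370:460],None,fx=4,fy=4,interpolation=2)
for p2 in(30,20): print("hough",(lambda H: None if H is None else (H[0][:4]/4+np.array([370,175,0])).round(1).tolist())(cv2.HoughCircles(cv2.GaussianBlur(roi,(0,0),3),cv2.HOUGH_GRADIENT,1,40,param1=60,param2=p2,minRadius=80,maxRadius=115)))
E
```

```text
captop [0.6198 0.0074 0.2244] [0.0004 0.0004]
len 0.17645281322899858 0.17685788079698345 lean 0.5094763950915541 yaw -0.08935424665123515
190 286 352
200 286 351
210 284 350
215 284 350
hough None
hough None
```

```bash
python3 - <<'E'
from h import *
C={n:cam(n) for n in("scene","top")}
s,t=C["scene"],C["top"]
pts={}
for n,c,u,v in(("t",t,415,216),("s",s,264,175)):
    L=cv2.GaussianBlur(c["frame"],(0,0),1); h=cv2.cvtColor(L,cv2.COLOR_BGR2HSV); w=h[v-34:v+35,u-38:u+39]
    T,m=cv2.threshold(w[...,1],0,255,cv2.THRESH_OTSU+cv2.THRESH_BINARY_INV)
    m=cv2.morphologyEx(cv2.morphologyEx(m,cv2.MORPH_OPEN,np.ones((3,3))),cv2.MORPH_CLOSE,np.ones((7,7)))
    k=max(cv2.findContours(m,0,1)[0],key=cv2.contourArea); e=cv2.fitEllipse(cv2.convexHull(k)); print(n,T,cv2.contourArea(k),e[0][0]+u-38,e[0][1]+v-34,np.round(e[1],1))
    pts[n]=(e[0][0]+u-38,e[0][1]+v-34)
p,e=tri([ray(t,*pts["t"]),ray(s,*pts["s"])]); print("pad",p.round(4),np.round(e,4),onplane(t,*pts["t"],.01).round(4),onplane(s,*pts["s"],.01).round(4))
st=telemetry.read_state(); R=cv2.Rodrigues(np.array(st["orientation"]))[0]; print(R.round(3),st["t"])
psi=-.089; ys=np.array([-np.sin(psi),np.cos(psi),0])
for sg in(1,-1):
    z=sg*ys; a=R.T@z; print("turn about tool x",np.arctan2(-a[1],a[2]))
d=np.array([.4465,-.0259,.236])-st["tool_pos"]; print("shift",R.T@d)
E
```

```text
t 161.0 1739.5 414.70044708251953 215.9750862121582 [47.5 48.3]
s 106.0 79.5 225.67711663246155 194.77334213256836 [ 9.7 29.7]
pad [ 0.587  -0.3577 -0.1422] [0.0679 0.0679] [ 0.5269 -0.278   0.01  ] [ 0.7002 -0.3048  0.01  ]
[[-0.     0.934  0.357]
 [ 0.     0.357 -0.934]
 [-1.     0.    -0.   ]] 0.4
turn about tool x -2.6877815019936917
turn about tool x 0.45381115159610164
shift [-4.02318618e-04  4.07849662e-01 -4.16442104e-01]
```

```bash
python3 -m inch '[[[-0.04,0,0,0,0,0,0.55],[0,0.034,-0.0347,0,0,0,0.55],[0,0.034,-0.0347,0,0,0,0.55],[0,0.034,-0.0347,0,0,0,0.55],[0,0.034,-0.0347,0,0,0,0.55],[0,0.034,-0.0347,0,0,0,0.55],[0,0.034,-0.0347,0,0,0,0.55],[0,0.034,-0.0347,0,0,0,0.55],[0,0.034,-0.0347,0,0,0,0.55],[0,0.034,-0.0347,0,0,0,0.55],[0,0.034,-0.0347,0,0,0,0.55],[0,0.034,-0.0347,0,0,0,0.55],[0,0,0,0.15,0,0,0.55],[0,0,0,0.15,0,0,0.55],[0,0,0,0.15,0,0,0.55],[0,0,0,0,0,0,0.55]]]'
cat > w.py <<'E'
from h import *
import sys
st=telemetry.read_state(); R=cv2.Rodrigues(np.array(st["orientation"]))[0]
print("t",round(st["t"],2),"pos",np.round(st["tool_pos"],4),"q",np.round(st["q"],3),"F",np.round(st["force"],1),"open",st["opening"]); print(R.round(3).tolist())
if len(sys.argv)>3:
    g=np.array([float(a) for a in sys.argv[1:4]]); print("shift",(R.T@(g-st["tool_pos"])).round(4))
    z=np.array([np.sin(-.089),-np.cos(-.089),0]); a=R.T@z; print("turn to jaws along station y",np.arctan2(-a[1],a[2]).round(3))
E
python3 w.py .4465 -.0259 .176
```

```text
t: 2.0
tool_pos: [0.4333, -0.0535, 0.2791]
orientation: [1.282, 1.154, -1.274]
force: [0.1, -0.9, 1.5]
opening: 0.0511
t 2.0 pos [ 0.4333 -0.0535  0.2791] q [-0.24  -0.348  1.854 -0.     1.626  1.426] F [ 0.1 -0.9  1.5] open 0.05111464198479662
[[0.009, 0.995, -0.096], [-0.002, -0.096, -0.995], [-1.0, 0.009, 0.002]]
shift [ 0.1031  0.0095 -0.0289]
turn to jaws along station y -0.007
```

```bash
python3 -m inch '[[[0,0.0095,-0.029,0,0,0,0.55],[0.03,0,0,0,0,0,0.55],[0,0,0,0,0,0,0.55]]]' && python3 w.py .4465 -.0259 .176 && python3 - <<'E'
from h import *
c=cam("wrist"); cv2.imwrite("pics/w1.png",c["frame"]); print((-c["R"].T@c["t"]).round(3), proj(c,[.4465,-.0259,.1743]).round(1), proj(c,[.62,.0074,.2244]).round(1))
for b in blobs(c,(172,120,60),(8,255,255),60)[0]: print(b)
E
```

```text
t: 2.3
tool_pos: [0.4466, -0.0254, 0.2494]
orientation: [1.274, 1.158, -1.263]
force: [-1.3, -0.8, -0.6]
opening: 0.051
t 2.3 pos [ 0.4466 -0.0254  0.2494] q [-1.710e-01 -3.120e-01  1.879e+00 -1.000e-03  1.563e+00  1.484e+00] F [-1.3 -0.8 -0.6] open 0.05097679887486011
[[0.011, 0.996, -0.084], [-0.003, -0.084, -0.996], [-1.0, 0.011, 0.002]]
shift [ 0.0734 -0.0008  0.0003]
turn to jaws along station y 0.005
[ 0.529 -0.032  0.4  ] [324.6 218.3] [ 205.6 -138. ]
([269, 94, 13, 60, 288], [275.7, 122.3])
([27, 119, 23, 14, 86], [38.5, 126.1])
([264, 121, 5, 33, 70], [265.8, 136.7])
([5, 123, 23, 33, 165], [16.6, 138.0])
([23, 132, 14, 22, 74], [29.5, 142.2])
([34, 142, 23, 24, 99], [44.8, 152.7])
([301, 199, 39, 39, 1174], [320.2, 217.8])
```

View pics/w1.png

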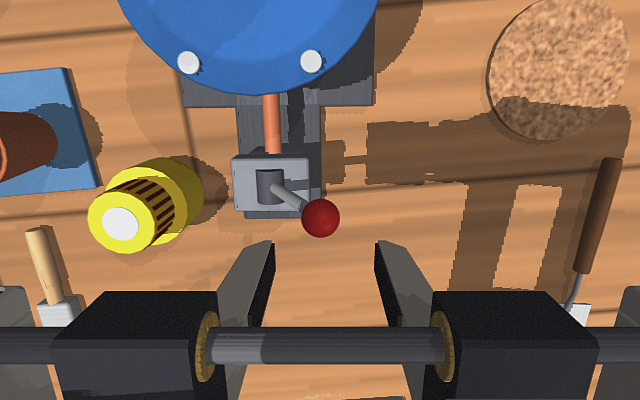

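```bash
python3 -m inch '[[[0.036,0,0,0,0,0,0.55],[0.036,0,0,0,0,0,0.55],[0,0,0,0,0,0,0.55],[0,0,-0.02,0,0,0,0.55],[0,0,-0.02,0,0,0,0.55],[0,0,-0.02,0,0,0,0.55],[0,0,-0.02,0,0,0,0.55],[0,0,-0.02,0,0,0,0.55],[0,0,-0.005,0,0,0,0.55],[0,0,0,0,0,0,0.55]]]' && python3 w.py .4557 .0788 .176
```

```text
t: 3.35
tool_pos: [0.4669, 0.0761, 0.2042]
orientation: [1.279, 1.138, -1.237]
force: [-0.0, -0.6, -0.4]
opening: 0.0512
t 3.35 pos [0.4669 0.0761 0.2042] q [ 0.061 -0.244  1.906 -0.01   1.439  1.708] F [-0.  -0.6 -0.4] open 0.05120628800221003
[[0.04, 0.996, -0.076], [-0.008, -0.075, -0.997], [-0.999, 0.041, 0.005]]
shift [ 0.0277 -0.0126 -0.002 ]
turn to jaws along station y 0.014
```

```bash
cat > ball.py <<'E'
from h import *
st=telemetry.read_state()
s,t=cam("scene"),cam("top")
bs=[b for b in blobs(s,(172,120,60),(8,255,255),8)[0] if 290<b[1][0]<370 and 140<b[1][1]<185]
bt=[b for b in blobs(t,(172,120,60),(8,255,255),8)[0] if 285<b[1][0]<345 and 225<b[1][1]<262]
print(bs,bt)
c=cam("wrist"); cv2.imwrite("pics/wb.png",c["frame"])
for th in np.arange(-.6,.61,.1):
    p=np.array([.4507,.0225,.087])+.1*np.array([np.sin(.089)*np.sin(th),np.cos(.089)*np.sin(th),np.cos(th)]); print(round(th+.6,1),proj(s,p).round(1),proj(t,p).round(1),proj(c,p).round(1))
print([b for b in blobs(c,(172,120,60),(8,255,255),300)[0]])
E
python3 ball.py
```

```text
[([340, 174, 7, 7, 34], [343.1, 176.8])] []
0.0 [324.2 164.2] [334.3 241.5] [516.1 265.2]
0.1 [325.9 164.5] [331.1 241.2] [505.9 269.2]
0.2 [327.7 165. ] [327.8 240.8] [493.5 272.7]
0.3 [329.6 165.7] [324.2 240.4] [479.1 275.5]
0.4 [331.6 166.7] [320.5 240.1] [462.9 277.5]
0.5 [333.6 167.9] [316.7 239.7] [445.3 278.7]
0.6 [335.6 169.3] [312.9 239.4] [426.6 279. ]
0.7 [337.6 170.9] [309.1 239. ] [407.5 278.4]
0.8 [339.6 172.8] [305.3 238.7] [388.2 276.9]
0.9 [341.6 174.7] [301.7 238.4] [369.4 274.6]
1.0 [343.5 176.9] [298.2 238.2] [351.5 271.5]
1.1 [345.2 179.1] [294.8 237.9] [334.7 267.8]
1.2 [346.9 181.5] [291.7 237.7] [319.5 263.6]
[([378, 120, 22, 63, 599], [387.8, 155.8]), ([94, 133, 38, 52, 401], [114.5, 159.6]), ([328, 249, 48, 48, 1765], [351.5, 272.5])]
```

```bash
python3 -m inch '[[[0.022,-0.012,0,0.01,0,-0.04,0.55],[0.003,0,0,0,0,0,0.55],[0,0,-0.006,0,0,0,0.55],[0,0,-0.006,0,0,0,0.55],[0,0,-0.006,0,0,0,0.55],[0,0,-0.004,0,0,0,0.55],[0,0,-0.004,0,0,0,0.55],[0,0,0,0,0,0,0.55]]]' && python3 w.py .4557 .0788 .176 && python3 ball.py | grep -v '^[01]'
```

```text
t: 4.3
tool_pos: [0.4556, 0.0918, 0.1742]
orientation: [1.255, 1.149, -1.297]
force: [-0.5, 0.0, 0.8]
opening: 0.0509
t 4.3 pos [0.4556 0.0918 0.1742] q [ 0.108 -0.191  1.917 -0.025  1.428  1.777] F [-0.5  0.   0.8] open 0.05094534150566536
[[-0.009, 0.995, -0.094], [-0.026, -0.095, -0.995], [-1.0, -0.007, 0.027]]
shift [-0.0015  0.0013  0.0129]
turn to jaws along station y -0.006
[([343, 178, 7, 7, 41], [346.3, 181.0])] []
[([402, 89, 26, 78, 698], [413.3, 134.6]), ([72, 125, 41, 42, 351], [94.2, 149.3]), ([0, 140, 42, 52, 328], [19.1, 169.7]), ([325, 240, 54, 55, 2278], [351.7, 267.0])]
```

```bash
python3 -m inch '[[[0,0,-0.003,0,0,0,0.55],[0,0,-0.003,0,0,0,0.55],[0,0,-0.003,0,0,0,0.55]]]' && python3 w.py && python3 ball.py | grep -v '^[01]'
```

```text
t: 4.75
tool_pos: [0.4558, 0.0928, 0.1736]
orientation: [1.242, 1.136, -1.308]
force: [-1.8, -18.1, 1.2]
opening: 0.0517
t 4.75 pos [0.4558 0.0928 0.1736] q [ 0.123 -0.182  1.91  -0.042  1.431  1.797] F [ -1.8 -18.1   1.2] open 0.05169651611416951
[[-0.012, 0.995, -0.096], [-0.044, -0.097, -0.994], [-0.999, -0.008, 0.045]]
[([343, 178, 7, 7, 40], [346.4, 181.1])] []
[([400, 88, 25, 78, 706], [411.3, 133.4]), ([52, 118, 63, 48, 530], [85.0, 140.3]), ([326, 240, 54, 55, 2275], [352.7, 267.3])]
```

```bash
python3 -m inch '[[[0,0,0.01,0,0.044,0,0.55],[-0.04,0,0,0,0,0,0.7],[-0.04,0,0,0,0,0,1],[-0.03,0,0,0,0,0,1],[0,0,0,0,0,0,1]]]' && python3 w.py .62 .0074 .275 && python3 ball.py | grep -v '^[01]'
```

```text
t: 5.4
tool_pos: [0.4547, 0.0848, 0.2871]
orientation: [1.276, 1.173, -1.285]
force: [0.4, -0.2, 0.2]
opening: 0.0787
t 5.4 pos [0.4547 0.0848 0.2871] q [ 0.07  -0.255  1.765  0.004  1.641  1.736] F [ 0.4 -0.2  0.2] open 0.07869363722918514
[[-0.01, 0.995, -0.095], [0.004, -0.095, -0.996], [-1.0, -0.01, -0.003]]
shift [0.0102 0.172  0.0615]
turn to jaws along station y -0.006
[([344, 178, 7, 7, 37], [346.7, 181.1])] []
[([377, 86, 17, 54, 447], [385.1, 113.7]), ([316, 178, 33, 34, 872], [331.9, 194.5])]
```

```bash
python3 -m inch '[[[0,0.043,0.0155,0,0,0,1],[0,0.043,0.0155,0,0,0,1],[0,0.043,0.0155,0,0,0,1],[0,0.043,0.0155,0,0,0,1],[0,0,0,0,0,0,1]]]' && python3 w.py .62 .0074 .275 && python3 - <<'E'
from h import *
c=cam("wrist"); cv2.imwrite("pics/w2.png",c["frame"]); print(proj(c,[.62,.0074,.2244]).round(1))
for b in blobs(c,(172,120,60),(8,255,255),60)[0]: print(b)
for b in blobs(c,(0,0,200),(179,40,255),60)[0]: print("w",b, onplane(c,*b[1],.2255).round(4))
E
```

```text
t: 6.05
tool_pos: [0.618, 0.007, 0.2636]
orientation: [1.261, 1.195, -1.3]
force: [-1.0, 0.6, -1.6]
opening: 0.0931
t 6.05 pos [0.618  0.007  0.2636] q [-0.073  0.204  1.356  0.003  1.617  1.587] F [-1.   0.6 -1.6] open 0.09313554943623105
[[-0.036, 0.995, -0.09], [0.005, -0.09, -0.996], [-0.999, -0.036, -0.002]]
shift [-0.0115  0.0015 -0.0006]
turn to jaws along station y -0.001
[323.3 233.8]
([272, 153, 96, 116, 6870], [319.6, 206.1])
([95, 243, 24, 17, 122], [105.8, 250.5])
([115, 246, 15, 17, 71], [121.8, 255.4])
([104, 260, 26, 31, 128], [118.3, 276.1])
([95, 265, 22, 22, 117], [104.3, 273.6])
([44, 274, 15, 17, 61], [52.1, 282.1])
([245, 368, 30, 32, 754], [259.3, 384.0])
w ([21, 53, 56, 57, 2309], [48.7, 81.8]) [0.7148 0.1348 0.2255]
w ([501, 65, 28, 19, 257], [513.9, 72.0]) [ 0.6987 -0.0932  0.2255]
w ([78, 66, 9, 50, 62], [84.0, 89.5]) [0.7097 0.1185 0.2255]
w ([366, 87, 20, 20, 305], [375.2, 96.7]) [ 0.6932 -0.0253  0.2255]
w ([252, 89, 20, 20, 313], [261.2, 98.6]) [0.6974 0.0315 0.2255]
w ([207, 185, 18, 17, 236], [215.9, 193.0]) [0.6502 0.0636 0.2255]
w ([335, 224, 5, 22, 71], [336.8, 234.3]) [ 6.195e-01 -3.000e-04  2.255e-01]
w ([362, 263, 17, 15, 183], [370.0, 269.8]) [ 0.5947 -0.018   0.2255]
w ([266, 265, 16, 14, 179], [273.6, 271.4]) [0.5987 0.0389 0.2255]
```

View pics/w2.png

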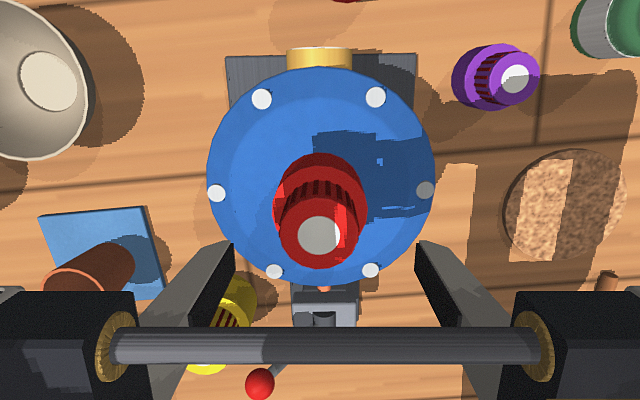

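```bash
python3 -m inch '[[[0,0.001,-0.001,0,0,0.036,1],[0.02,0,0,0,0,0,1],[0.015,0,0,0,0,0,1],[0,0,0,0,0,0,1]]]' && python3 w.py .6197 .0079 .214
```

```text
t: 6.5
tool_pos: [0.6137, 0.0119, 0.2241]
orientation: [1.274, 1.174, -1.276]
force: [0.1, 0.2, 0.0]
opening: 0.0929
t 6.5 pos [0.6137 0.0119 0.2241] q [-0.067  0.178  1.457  0.004  1.513  1.592] F [0.1 0.2 0. ] open 0.092890180583371
[[-0.005, 0.996, -0.088], [0.004, -0.088, -0.996], [-1.0, -0.006, -0.004]]
shift [0.01   0.0064 0.0035]
turn to jaws along station y 0.001
```

```bash
python3 -m inch '[[[0,0.0065,0.0035,0,0,0.005,1],[0.01,0,0,0,0,0,1],[0,0,0,0,0,0,1]]]' && python3 w.py .6197 .0079 .214
```

```text
t: 6.8
tool_pos: [0.6198, 0.0084, 0.2146]
orientation: [1.276, 1.17, -1.27]
force: [0.3, -0.6, 0.1]
opening: 0.0928
t 6.8 pos [0.6198 0.0084 0.2146] q [-0.071  0.192  1.458  0.004  1.491  1.585] F [ 0.3 -0.6  0.1] open 0.09283384058109355
[[0.001, 0.996, -0.086], [0.004, -0.086, -0.996], [-1.0, 0.001, -0.004]]
shift [ 0.0006 -0.0001  0.0006]
turn to jaws along station y 0.003
```

```bash
python3 -m inch '[[[0,0,0,0,0,0,0],[0,0,0,0,0,0,0],[0,0,0,0,0,0,0],[0,0,0,0,0,0,0],[0,0,0,0,0,0,0],[0,0,0,0,0,0,0]]]' 40 && python3 w.py .6197 .0079 .214
```

```text
t: 7.4
tool_pos: [0.6209, 0.0083, 0.2167]
orientation: [1.278, 1.167, -1.268]
force: [-0.6, 0.8, 0.8]
opening: 0.0497
t 7.4 pos [0.6209 0.0083 0.2167] q [-0.072  0.191  1.455  0.004  1.491  1.586] F [-0.6  0.8  0.8] open 0.04967785721300668
[[0.004, 0.996, -0.087], [0.004, -0.087, -0.996], [-1.0, 0.004, -0.004]]
shift [ 0.0027 -0.0012  0.0005]
turn to jaws along station y 0.002
```

```bash
python3 -m inch '[[[0.002,-0.001,0,0,0,0,0],[0,0,0,0,0,0,0],[0,0,0,0,0,0,0]]]' && python3 w.py .6197 .0079 .214
```

```text
t: 7.7
tool_pos: [0.6208, 0.0087, 0.2165]
orientation: [1.279, 1.165, -1.265]
force: [0.2, 0.4, -1.2]
opening: 0.0454
t 7.7 pos [0.6208 0.0087 0.2165] q [-0.071  0.188  1.459  0.005  1.487  1.586] F [ 0.2  0.4 -1.2] open 0.04537087182978514
[[0.007, 0.996, -0.086], [0.004, -0.086, -0.996], [-1.0, 0.007, -0.005]]
shift [ 0.0025 -0.0011  0.0009]
turn to jaws along station y 0.002
```

```bash
python3 -m inch '[[[-0.0002,0,0,-0.15,0,0,0],[-0.0002,0,0,-0.15,0,0,0],[-0.0002,0,0,-0.15,0,0,0],[-0.0002,0,0,-0.15,0,0,0]]]' && python3 w.py .6197 .0079 .2165; python3 -c "
from h import *
print(telemetry.read_state()['wrist_torque'])"
```

```text
t: 8.1
tool_pos: [0.6202, 0.0098, 0.2165]
orientation: [0.825, 1.41, -0.812]
force: [0.3, 1.8, -0.5]
opening: 0.0453
t 8.1 pos [0.6202 0.0098 0.2165] q [-0.071  0.188  1.459  0.006  1.489  0.98 ] F [ 0.3  1.8 -0.5] open 0.04534754757507267
[[0.005, 0.868, 0.497], [0.006, 0.497, -0.868], [-1.0, 0.008, -0.003]]
shift [-0.     -0.0013  0.0014]
turn to jaws along station y 0.609
[ 0.29016923  0.07683267 -0.02861727]
```

```bash
python3 -m inch '[[[-0.0008,0,0,-0.15,0,0,0],[-0.0005,0,0,-0.15,0,0,0],[-0.0005,0,0,-0.15,0,0,0],[-0.0005,0,0,-0.15,0,0,0],[-0.0004,0,0,-0.15,0,0,0],[-0.0003,0,0,-0.15,0,0,0],[-0.0003,0,0,-0.15,0,0,0],[-0.0003,0,0,-0.15,0,0,0]]]' && python3 w.py .6197 .0079 .2190; python3 -c "
from h import *
print(telemetry.read_state()['wrist_torque'])"
```

```text
t: 8.9
tool_pos: [0.6188, 0.0109, 0.218]
orientation: [-0.111, 1.566, 0.123]
force: [-1.0, 1.0, 2.2]
opening: 0.0452
t 8.9 pos [0.6188 0.0109 0.218 ] q [-0.07   0.188  1.457  0.008  1.496 -0.219] F [-1.   1.   2.2] open 0.045195695127478085
[[0.001, -0.148, 0.989], [0.008, 0.989, 0.148], [-1.0, 0.008, 0.003]]
shift [-0.001  -0.0031  0.0005]
turn to jaws along station y 1.809
[ 0.12729004  0.1848271  -0.08410336]
```

```bash
python3 -m inch '[[[-0.0008,-0.001,0,-0.15,0,0,0],[-0.0006,-0.0006,0,-0.15,0,0,0],[-0.0006,0,0,-0.15,0,0,0],[-0.0006,0,0,-0.15,0,0,0],[-0.0005,0,0,-0.15,0,0,0],[-0.0005,0,0,-0.15,0,0,0],[-0.0005,0,0,-0.15,0,0,0],[-0.0005,0,0,-0.15,0,0,0],[-0.0003,0,0,-0.15,0,0,0],[-0.0003,0,0,-0.15,0,0,0]]]' && python3 w.py .6197 .0079 .2218; python3 -c "
from h import *
print(telemetry.read_state()['wrist_torque'])"
```

```text
t: 9.9
tool_pos: [0.6179, 0.0086, 0.2204]
orientation: [-1.259, 1.168, 1.272]
force: [-0.2, -1.7, 0.5]
opening: 0.0452
t 9.9 pos [0.6179 0.0086 0.2204] q [-0.073  0.188  1.452  0.007  1.505 -1.722] F [-0.2 -1.7  0.5] open 0.04522689905537061
[[-0.003, -0.997, -0.078], [0.007, -0.078, 0.997], [-1.0, 0.002, 0.008]]
shift [-0.0014 -0.0017 -0.0008]
turn to jaws along station y -2.975
[-0.18507317 -0.18691337 -0.07372501]
```

```bash
python3 -m inch '[[[-0.0006,-0.001,0,-0.15,0,0,0],[-0.0006,-0.0005,0,-0.15,0,0,0],[-0.0005,0,0,-0.15,0,0,0],[-0.0005,0,0,-0.15,0,0,0],[-0.0003,0,0,-0.15,0,0,0],[0,0,0,0,0,0,0]]]' && python3 w.py .6197 .0079 .2218; python3 - <<'E'
from h import *
s,t=cam("scene"),cam("top"); print(telemetry.read_state()['wrist_torque'])
cv2.imwrite("pics/crop2.png",np.hstack([cv2.resize(s["frame"][150:250,240:360],(480,400),interpolation=2),]))
E
```

```text
t: 10.5
tool_pos: [0.6189, 0.0076, 0.2216]
orientation: [-1.782, 0.69, 1.795]
force: [0.1, 0.5, 1.3]
opening: 0.0453
t 10.5 pos [0.6189 0.0076 0.2216] q [-0.074  0.192  1.445  0.006  1.509 -2.476] F [0.1 0.5 1.3] open 0.04531872614123459
[[-0.005, -0.674, -0.738], [0.006, -0.738, 0.674], [-1.0, -0.001, 0.008]]
shift [-0.0002 -0.0008 -0.0004]
turn to jaws along station y -2.222
[ 0.16713331 -0.21172479  0.09880188]
```

View pics/crop2.png

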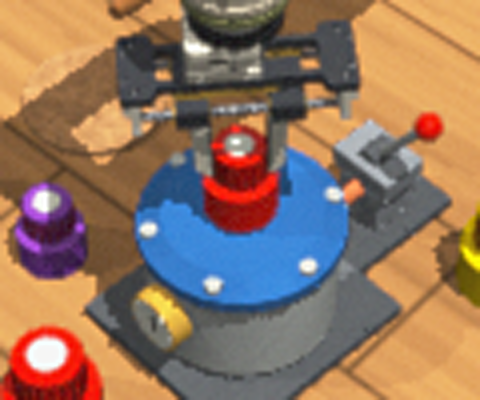

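```bash
python3 -m inch '[[[0,0,0,0,0,0,0.8],[0,0,0,0,0,0,0.8],[0,0,0,0,0,0,0.8],[0,0,0,0,0,0,0.8],[0,0,0,0.15,0,0,0.8],[0,0,0,0.15,0,0,0.8],[0,0,0,0.15,0,0,0.8],[0,0,0,0.15,0,0,0.8],[0,0,0,0.15,0,0,0.8],[0,0,0,0.15,0,0,0.8],[0,0,0,0.15,0,0,0.8],[0,0,0,0.15,0,0,0.8],[0,0,0,0.15,0,0,0.8],[0,0,0,0.15,0,0,0.8],[0,0,0,0.15,0,0,0.8],[0,0,0,0.15,0,0,0.8],[0,0,0,0.15,0,0,0.8],[0,0,0,0.15,0,0,0.8]]]' && python3 w.py .6197 .0079 .2215; python3 - <<'E'
from h import *
s,t=cam("scene"),cam("top")
for c,u,v in((s,300,187),(t,319,173)): print([b for b in blobs(c,(0,0,90),(179,90,255),4)[0] if np.hypot(b[1][0]-u,b[1][1]-v)<9])
E
```

```text
t: 12.4
tool_pos: [0.6175, 0.0075, 0.2198]
orientation: [-0.215, 1.567, 0.225]
force: [0.2, -0.2, 0.2]
opening: 0.0742
t 12.4 pos [0.6175 0.0075 0.2198] q [-0.074  0.193  1.448  0.005  1.51  -0.354] F [ 0.2 -0.2  0.2] open 0.07422987585268322
[[-0.009, -0.276, 0.961], [0.006, 0.961, 0.276], [-1.0, 0.008, -0.007]]
shift [-0.0017 -0.0002  0.0022]
turn to jaws along station y 1.94
[([293, 185, 3, 2, 4], [294.2, 185.2])]
[([302, 164, 21, 22, 135], [311.5, 177.4])]
```

```bash
python3 -m inch '[[[-0.001,0,0.002,0.15,0,0,0.8],[0,0,0,0.15,0,0,0.8],[0,0,0,0.15,0,0,0.8],[0,0,0,0.15,0,0,0.8],[0,0,0,0.15,0,0,0.8],[0,0,0,0.15,0,0,0.8],[0,0,0,0.15,0,0,0.8],[0,0,0,0.15,0,0,0.8],[0,0,0,0.15,0,0,0.8],[0,0,0,0.15,0,0,0.8],[0,0,0,0.15,0,0,0.8],[0,0,0,0.15,0,0,0.8],[0,0,0,0.15,0,0,0.8],[0,0,0,0,0,0,0.8]]]' && python3 w.py .6197 .0079 .2215; python3 - <<'E'
from h import *
c=cam("wrist"); cv2.imwrite("pics/w3.png",c["frame"])
for z in (.2244,.228,.231,.234): print(z,proj(c,[.6197,.0079,z]).round(1))
print([b for b in blobs(c,(0,0,90),(179,60,255),100)[0] if abs(b[1][0]-320)<60 and abs(b[1][1]-270)<70])
for b in blobs(c,(172,120,50),(8,255,255),300)[0]: print(b)
E
```

```text
t: 13.9
tool_pos: [0.6189, 0.0079, 0.2202]
orientation: [1.273, 1.178, -1.279]
force: [0.6, 0.3, 0.5]
opening: 0.0742
t 13.9 pos [0.6189 0.0079 0.2202] q [-0.073  0.198  1.441  0.005  1.513  1.586] F [0.6 0.3 0.5] open 0.07422098646939397
[[-0.01, 0.996, -0.088], [0.005, -0.088, -0.996], [-1.0, -0.011, -0.005]]
shift [-0.0013  0.0007 -0.0001]
turn to jaws along station y 0.001
0.2244 [323.9 276.4]
0.228 [323.9 280.6]
0.231 [323.8 284.2]
0.234 [323.8 288. ]
[([297, 261, 54, 48, 2040], [323.3, 284.9]), ([370, 297, 20, 17, 261], [379.3, 305.3]), ([258, 299, 20, 17, 262], [267.2, 306.6])]
([265, 174, 118, 153, 11843], [323.3, 244.4])
```

View pics/w3.png

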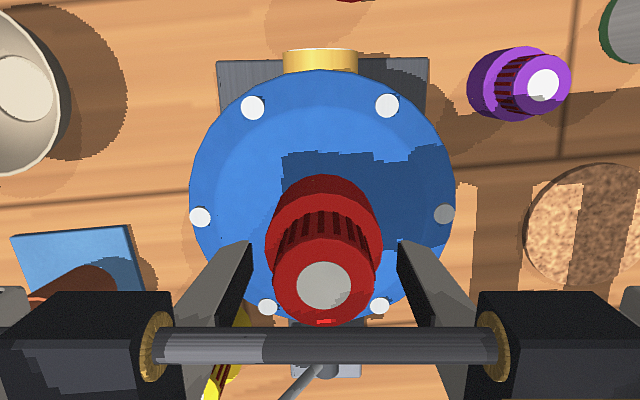

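```bash
python3 -m inch '[[[0,0.001,0,0,0,0,0],[0,0,0,0,0,0,0],[0,0,0,0,0,0,0],[0,0,0,0,0,0,0],[0,0,0,0,0,0,0],[0,0,0,0,0,0,0],[-0.0004,0,0,-0.15,0,0,0],[-0.0004,0,0,-0.15,0,0,0],[-0.0005,0,0,-0.15,0,0,0],[-0.0005,0,0,-0.15,0,0,0],[-0.0005,0,0,-0.15,0,0,0],[-0.0005,0,0,-0.15,0,0,0],[-0.0005,0,0,-0.15,0,0,0],[-0.0005,0,0,-0.15,0,0,0],[-0.0005,0,0,-0.15,0,0,0],[-0.0005,0,0,-0.15,0,0,0],[-0.0005,0,0,-0.15,0,0,0],[-0.0005,0,0,-0.15,0,0,0]]]' && python3 w.py .6197 .0079 .2245; python3 -c "
from h import *
print(telemetry.read_state()['wrist_torque'])"
```

```text
t: 15.75
tool_pos: [0.6207, 0.0084, 0.2235]
orientation: [-0.127, 1.576, 0.139]
force: [1.7, 0.8, -0.7]
opening: 0.0454
t 15.75 pos [0.6207 0.0084 0.2235] q [-0.073  0.201  1.432  0.006  1.519 -0.242] F [ 1.7  0.8 -0.7] open 0.04536296624410985
[[-0.01, -0.168, 0.986], [0.007, 0.986, 0.168], [-1.0, 0.008, -0.009]]
shift [-0.001  -0.0003 -0.0011]
turn to jaws along station y 1.829
[ 0.13948021 -0.45252751 -0.01345551]
```

```bash
python3 -m inch '[[[-0.0005,0,0,-0.15,0,0,0],[-0.0005,0,0,-0.15,0,0,0],[-0.0005,0,0,-0.15,0,0,0],[-0.0005,0,0,-0.15,0,0,0],[-0.0005,0,0,-0.15,0,0,0],[-0.0005,0,0,-0.15,0,0,0],[-0.0005,0,0,-0.15,0,0,0],[-0.002,0,0,0,0,0,0],[-0.003,0,0,0,0,0,0],[-0.003,0,0,0,0,0,0]]]' && python3 w.py .6197 .0079 .29; python3 -c "
from h import *
print(telemetry.read_state()['wrist_torque'])"
```

```text
t: 16.75
tool_pos: [0.62, 0.0087, 0.2317]
orientation: [-0.932, 1.364, 0.955]
force: [1.3, 0.2, -2.5]
opening: 0.0452
t 16.75 pos [0.62   0.0087 0.2317] q [-0.072  0.199  1.419  0.007  1.537 -1.287] F [ 1.3  0.2 -2.5] open 0.045161744223653
[[-0.014, -0.937, 0.349], [0.008, 0.349, 0.937], [-1.0, 0.015, 0.002]]
shift [-0.0583  0.0009 -0.0007]
turn to jaws along station y 2.874
[ 0.04581333 -0.28751526  0.02671099]
```

```bash
python3 -m inch '[[[-0.01,0,0,0,0,0,0],[-0.01,0,0,0,0,0,0],[-0.01,0,0,0,0,0,0],[-0.02,0,0,0,0,0,0],[-0.02,0,0,0,0,0,0],[0,0,0,0,0,0,0]]]' && python3 w.py .527 -.278 .29; python3 - <<'E'
from h import *
print(telemetry.read_state()['wrist_torque'])
s,t=cam("scene"),cam("top")
print("pad by eye z check",onplane(s,264,175,.01).round(4))
cv2.imwrite("pics/crop3.png",cv2.resize(s["frame"][130:250,220:370],(600,480),interpolation=2))
E
```

```text
t: 17.35
tool_pos: [0.6212, 0.0077, 0.3091]
orientation: [-0.929, 1.365, 0.948]
force: [0.4, 0.3, -1.7]
opening: 0.0453
t 17.35 pos [0.6212 0.0077 0.3091] q [-0.073  0.181  1.3    0.006  1.672 -1.28 ] F [ 0.4  0.3 -1.7] open 0.04530214481300432
[[-0.011, -0.935, 0.355], [0.007, 0.355, 0.935], [-1.0, 0.013, 0.002]]
shift [ 0.0183 -0.0137 -0.3006]
turn to jaws along station y 2.867
[-0.00955901 -0.12319286 -0.05426872]
pad by eye z check [ 0.5303 -0.2689  0.01  ]
```

View pics/crop3.png

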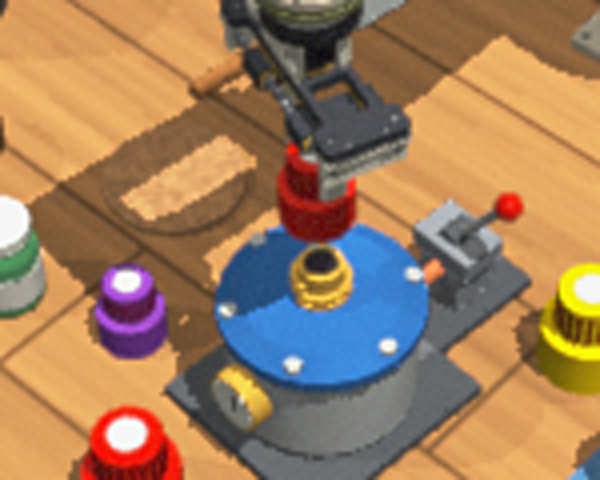

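```bash
python3 -m inch '[[[0,-0.002,-0.03,0,0,0,0],[0,-0.002,-0.04,0,0,0,0],[0,-0.002,-0.04,0,0,0,0],[0,-0.002,-0.04,0,0,0,0],[0,-0.002,-0.04,0,0,0,0],[0,-0.002,-0.04,0,0,0,0],[0,-0.002,-0.04,0,0,0,0],[0,0,-0.02,0,0,0,0],[0,0,0,0,0,0,0]]]' && python3 w.py .527 -.276 .16; python3 - <<'E'
from h import *
s,t,c=cam("scene"),cam("top"),cam("wrist")
print(tri([ray(t,414.7,216),ray(s,264.5,175)]))
cv2.imwrite("pics/w4.png",np.vstack([c["frame"]])); print(proj(c,[.527,-.276,.01]))
E
```

```text
t: 18.35
tool_pos: [0.522, -0.2754, 0.2896]
orientation: [-0.916, 1.379, 0.967]
force: [1.0, -0.6, -2.5]
opening: 0.0452
t 18.35 pos [ 0.522  -0.2754  0.2896] q [-0.569  0.123  1.399 -0.006  1.655 -1.779] F [ 1.  -0.6 -2.5] open 0.045245484198459605
[[-0.033, -0.935, 0.353], [0.014, 0.353, 0.935], [-0.999, 0.036, 0.001]]
shift [ 0.1294 -0.0096  0.001 ]
turn to jaws along station y 2.87
(array([ 0.52547185, -0.27670743,  0.00147737]), [np.float64(0.003538956052845542), np.float64(0.003538956052845475)])
[322.75713721 169.46447212]
```

View pics/w4.png

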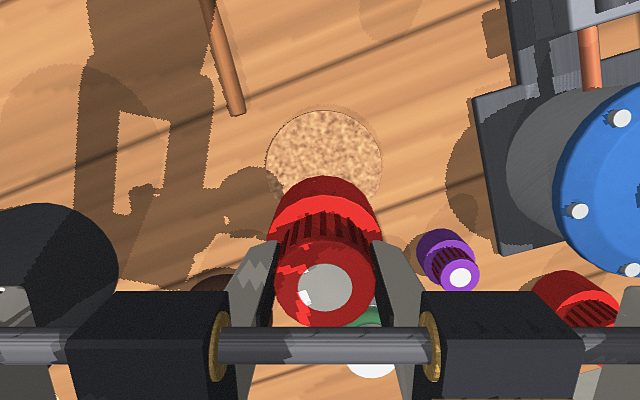

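```bash
python3 -m inch '[[[0,-0.005,0.001,0,0,-0.03,0],[0.035,0,0,0,0,0,0],[0.035,0,0,0,0,0,0],[0.035,0,0,0,0,0,0],[0.035,0,0,0,0,0,0],[0.03,0,0,0,0,0,0],[0,0,0,0,0,0,0]]]' && python3 w.py .527 -.276 .0745
```

```text
t: 19.2
tool_pos: [0.5343, -0.2612, 0.1161]
orientation: [-0.949, 1.348, 0.953]
force: [-0.3, 0.7, -2.9]
opening: 0.0457
t 19.2 pos [ 0.5343 -0.2612  0.1161] q [-0.544  0.202  1.631  0.005  1.309 -1.772] F [-0.3  0.7 -2.9] open 0.04567646399271749
[[0.002, -0.941, 0.338], [0.004, 0.338, 0.941], [-1.0, -0.001, 0.005]]
shift [ 0.0415  0.0019 -0.0166]
turn to jaws along station y 2.886
```

```bash
python3 -m inch '[[[0,0.002,-0.0165,0,0,0,0],[0.015,0,0,0,0,0,0],[0.012,0,0,0,0,0,0],[0,0,0,0,0,0,0]]]' && python3 w.py .527 -.276 .0745
```

```text
t: 19.6
tool_pos: [0.5298, -0.2756, 0.0919]
orientation: [-0.956, 1.344, 0.952]
force: [-0.2, 1.0, -2.6]
opening: 0.0455
t 19.6 pos [ 0.5298 -0.2756  0.0919] q [-0.569  0.229  1.647  0.006  1.26  -1.8  ] F [-0.2  1.  -2.6] open 0.045490888593430985
[[0.007, -0.942, 0.334], [0.002, 0.334, 0.942], [-1.0, -0.006, 0.004]]
shift [ 0.0174  0.0026 -0.0014]
turn to jaws along station y 2.89
```

```bash
python3 -m inch '[[[0.006,0.002,-0.001,0,0,-0.005,0],[0.005,0,0,0,0,0,0],[0.003,0,0,0,0,0,0],[0,0,0,0,0,0,0]]]' && python3 w.py .527 -.276 .0745
```

```text
t: 20.0
tool_pos: [0.5287, -0.2763, 0.0785]
orientation: [-0.961, 1.34, 0.945]
force: [0.2, 0.6, -2.5]
opening: 0.0451
t 20.0 pos [ 0.5287 -0.2763  0.0785] q [-0.572  0.236  1.666  0.007  1.227 -1.804] F [ 0.2  0.6 -2.5] open 0.045128480555557245
[[0.014, -0.942, 0.334], [-0.001, 0.334, 0.942], [-1.0, -0.014, 0.004]]
shift [ 0.004   0.0017 -0.0003]
turn to jaws along station y 2.89
```

```bash
python3 -m inch '[[[0.0015,0,0,0,0,0,0],[0.0015,0,0,0,0,0,0]]]'
```

```text
t: 20.2
tool_pos: [0.5291, -0.2765, 0.0759]
orientation: [-0.961, 1.34, 0.944]
force: [-0.4, 0.4, -2.9]
opening: 0.0452
```

```bash
python3 -m inch '[[[0.001,0,0,0,0,0.02,0],[0.001,0,0,0,0,0,0],[0,0,0,0,0,0,0]]]' && python3 w.py .527 -.276 .0745
```

```text
t: 20.5
tool_pos: [0.5294, -0.2768, 0.0745]
orientation: [-0.949, 1.352, 0.961]
force: [-0.5, -1.2, -2.1]
opening: 0.0455
t 20.5 pos [ 0.5294 -0.2768  0.0745] q [-0.569  0.261  1.645  0.002  1.243 -1.799] F [-0.5 -1.2 -2.1] open 0.045459863636871406
[[-0.005, -0.942, 0.334], [0.005, 0.334, 0.942], [-1.0, 0.006, 0.003]]
shift [ 0.      0.0025 -0.0001]
turn to jaws along station y 2.89
```

```bash
python3 -m inch '[[[0.001,0,0,0,0,0,0],[0,0,0,0,0,0,0]]]'
```

```text
t: 20.7
tool_pos: [0.5299, -0.277, 0.0746]
orientation: [-0.949, 1.352, 0.96]
force: [0.3, -0.0, -2.0]
opening: 0.0457
```

```bash
python3 -m inch '[[[0.0015,0,0,0,0,0,0],[0.001,0,0,0,0,0,0]]]'; python3 -m inch '[[[0.001,0,0,0,0,0,0],[0.001,0,0,0,0,0,0]]]'
```

```text
t: 20.9
tool_pos: [0.5302, -0.2772, 0.0743]
orientation: [-0.95, 1.352, 0.96]
force: [-5.1, 4.0, 9.7]
opening: 0.0458
t: 21.1
tool_pos: [0.5302, -0.2772, 0.0744]
orientation: [-0.95, 1.352, 0.96]
force: [-5.5, 1.8, 8.4]
opening: 0.0455
```

Contact: the force has gone from −2.5 N (hanging weight) to about +9 N. I'll release now.

```bash
python3 -m inch '[[[0,0,0,0,0,0,0.8],[0,0,0,0,0,0,0.8],[0,0,0,0,0,0,0.8],[0,0,0,0,0,0,0.8],[0,0,0,0,0,0,0.8],[0,0,0,0,0,0,0.8]]]' && python3 w.py .53 -.277 .2
```

```text
t: 21.7
tool_pos: [0.531, -0.2777, 0.0746]
orientation: [-0.952, 1.351, 0.958]
force: [-0.3, 0.2, 0.2]
opening: 0.0743
t 21.7 pos [ 0.531  -0.2777  0.0746] q [-0.568  0.262  1.643  0.002  1.24  -1.799] F [-0.3  0.2  0.2] open 0.0742718588891869
[[-0.002, -0.943, 0.334], [0.003, 0.334, 0.943], [-1.0, 0.003, 0.002]]
shift [-0.1253  0.0015  0.0006]
turn to jaws along station y 2.89
```

```bash
python3 -m inch '[[[-0.02,0,0,0,0,0,0.8],[-0.02,0,0,0,0,0,0.8],[-0.03,0,0,0,0,0,0.8],[-0.04,0,0,0,0,0,0.8],[-0.04,0,0,0,0,0,0.8],[-0.04,0,0,0,0,0,0.8],[0,0.02,-0.04,0,0,0,0.8],[0,0.02,-0.04,0,0,0,0.8],[0,0.02,-0.04,0,0,0,0.8],[0,0.02,-0.04,0,0,0,0.8],[0,0,0,0,0,0,0.8]]]' && python3 w.py && python3 ball.py | grep -v '^[01]'; python3 - <<'E'
from h import *
s,t=cam("scene"),cam("top")
print(telemetry.read_state()["t"])
P=[[b for b in blobs(c,(0,0,180),(179,70,255),5)[0] if np.hypot(b[1][0]-proj(c,[.53,-.277,.085])[0],b[1][1]-proj(c,[.53,-.277,.085])[1])<8] for c in(s,t)]; print(P)
try: print(tri([ray(s,*P[0][0][1]),ray(t,*P[1][0][1])]))
except Exception as e: print(e)
cv2.imwrite("pics/fin.png",np.vstack([cv2.resize(s["frame"][120:270,180:440],(520,300),interpolation=2),cv2.resize(t["frame"][90:270,190:502],(520,300),interpolation=2)]))
E
```

```text
t: 22.8
tool_pos: [0.3987, -0.4051, 0.2716]
orientation: [-0.956, 1.352, 0.962]
force: [0.8, 0.1, -0.4]
opening: 0.0745
t 22.8 pos [ 0.3987 -0.4051  0.2716] q [-8.820e-01  3.600e-02  1.522e+00 -2.000e-03  1.587e+00 -2.118e+00] F [ 0.8  0.1 -0.4] open 0.07452672036783592
[[-0.004, -0.944, 0.329], [0.002, 0.329, 0.944], [-1.0, 0.004, 0.0]]
[([343, 178, 8, 7, 41], [346.6, 181.0])] [([288, 234, 11, 10, 75], [292.7, 238.4])]
[([428, 201, 73, 71, 3009], [461.9, 234.0])]
23.05
[[([258, 159, 7, 4, 23], [260.9, 160.5])], [([417, 209, 8, 8, 51], [420.5, 212.7])]]
(array([ 0.5295472 , -0.28028225,  0.08349827]), [np.float64(0.0005843640494369353), np.float64(0.0005843640494369684)])
```

View pics/fin.png

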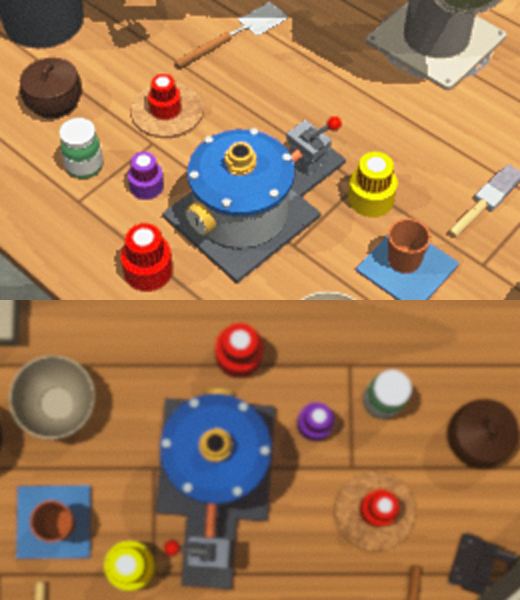

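```bash
python3 -c "
from plant import workorder
print(workorder.close_job())"
```

```text
the job is handed in; nothing more can be done
None
```

The job is done and handed in at about 23 s of the 72 s allowed. I swung the vent lever open to its stop first. Then I unscrewed the smaller red cap in two strokes, about 6.9 rad in all, keeping hold of it as it came free. I lifted it clear of the neck, lowered it onto the cork pad until the pad took its weight (about 9 N), let go and backed the arm off.

**Last checks**
- **Cap:** it stands upright on the pad. Its top is at (0.530, −0.280, 0.083), within about 5 mm of the pad centre, with 40 mm of margin to the edge all round.
- **Vent:** still open. The camera estimate is about 1.17–1.2 rad. The push met an 18 N stop with no further motion, so I take it as fully open.
- **Bystanders:** those in the last picture look where they were. The casserole was outside it.
- **Robot:** the tool force reads about zero and it touches nothing.

**Checks that failed or disagreed**
- The automatic pad outline failed in the scene view, so I used the top view plus a by-eye scene point. Those two gave a pad height of 1.5 mm against the stated 10 mm, with the rays passing 7 mm apart. Contact at TCP height 74 mm agreed with 10 mm.
- The tool drifted by up to 15 mm in some fast moves. I measured and corrected this before the grasp and before the placing.

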